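# Stand the whisking bowl level in its ring and tare the scale

## Robot

A 7-joint arm with a two-finger parallel gripper is mounted at the origin on a cart in front of the work surface, level with it; the furniture and walls round the work are solid. World frame = base frame: x ahead of the robot, y to its left, z up, the work surface at z = 0. Lengths are in mm, angles in rad, forces in N, time in s.
With the tool pointing down it reaches from about 400 to 900 mm from the base axis. Payload 5.5 kg.
Tool frame: the origin (TCP) lies on the centre line of the jaws, within the pads' length; the fingertips stand arm.tip_reach ahead of it and the grasp point (between the pads) is the TCP (arm.tip_reach is the distance from the TCP to the fingertips, in mm); z points along the fingers, y is the line along which they close (so a half turn about z gives the same grasp; the last joint's range is limited). The gripper opens to 92 mm and grips with 3 to 60 N. Pads are 19 mm wide; open, the fingers measure 130 mm over their backs; the gripper's body (75 mm by 190 mm) begins 47 mm behind the grasp point.
Start: joints at [1.583, 0.501, -0.427, 1.55, 0.221, 1.138, -0.21], TCP at [161.35, -629.655, 245.729] pointing down, gripper open.
Joint ranges: [-2.88, 2.88], [-0.31, 2.03], [-1.54, 1.56], [0.2, 2.42], [-1.41, 4.55], [0.19, 2.02], [-2.57, 2.57]. Speed limits (rad/s): [2.57, 2.57, 3.14, 3.14, 3.14, 3.14, 3.14].

## Interface

Orientations are given as a unit quaternion [w, x, y, z].
In Python, from station import arm gives the robot as it stands.
- The arm moves only by the shell command python3 -m jog 'ROWS' [OPENING]. ROWS is JSON, a list of rows, each a list of 2 entries, a list of its own where there are three numbers: the shift along the world's x, y, z in units of 50 mm (1.0 is 50 mm), then the turn about the world's z in units of 10 degrees (1.0 is 10 degrees). A call has 1 to 20 rows; each row shifts and turns the commanded pose from where the row before left it; what a row does not reach is not made up. A row lasts 1/8 s, in which the tool goes at most 62.5 mm and 10.7 degrees, less where a joint would pass 70% of its speed; a pose out of reach is approached as far as the arm can. A call is refused whole if a number of a shift passes 1 or a number of a turn 1, either way. A call with a gripper value outside its range is refused whole. OPENING is the finger opening in mm, from 0 to 91.8, set as the call begins (- or left out, the last holds). The fingers move at their own pace and stop on an object; the grip force is fixed at half the most. Time passes only in rows, so rows that do not move let the fingers close. It gives the time, the measured TCP pose, the force, the opening and the grip force at its end, in the units of the state.
- arm.get_obs(): the state, without advancing time (a new reading comes with each control period).
- arm.snapshot(name): name is "scene" or "side" or "wrist"; returns a dict with "color" (384x512x3 uint8, red, green, blue), "depth" (384x512 float32, mm along the optical axis (not along the pixel's ray), 0 where there is no reading), "vertical_fov" (degrees; the focal length in pixels is half the picture's height over the tangent of half this angle, whatever the lens; pixels are square), "cx", "cy" (the principal point, pixels), "R" (3x3) and "t" (3): a world point X has camera coordinates R X + t. Camera axes: x right, y down, z forward; pixel columns grow to the right and rows downward; lengths in mm; the calibration is good to about 2 mm. The wrist camera is an equidistant fisheye: a pixel r from the principal point sees the ray r / f radians off the axis. A picture is of the moment at which its call begins.
- arm.hand_in(): hands the job in; it is judged then, once.
The state is a dict: "time": time; "joint_positions": joint angles; "qd": joint speeds; "joint_efforts": joint torques, N m; "position": TCP position; "eef_rot": TCP orientation; "ft_force": force on the tool from outside, world axes, zero at the start; "torque": the same for the moment, N m; "grip_width": finger opening in mm; "grip_force": force on a finger pad.
Only numpy, scipy, OpenCV 4.12 (cv2) and the standard library are available. Lean on these libraries where they do the work, as an engineer would, in place of code of your own. Each camera call takes 0.05 s, during which the arm holds its last target. There are 200 camera calls.

## Task

The round-bottomed whisking bowl has been left tipped over in its ring on the portion scale. Straighten it up gently so that it stands level in the ring, take your hand off it, and then press the scale's zero key down and let it come back up, so that the scale is tared with the bowl on it. Do not lean on the bowl or the scale, which has a delicate load cell, and leave the ring and the things around it where they are.

Things in the scene. Friction and masses are not known exactly. Their poses are not given: they have to be found in the camera images.
- whisking_bowl: Steel half-sphere bowl, outer radius 65 mm; 6 mm thick rim bead, centre line of radius 65 mm in the mouth plane; 0.2 to 0.45 kg. Origin: centre of the mouth, also the sphere's centre; z out of the mouth, straight up when level. Starts tipped 0.55 to 0.65 rad, any direction. Friction holds any tilt; 1 to 10 N down on the raised rim turn it about its origin, which stays put.
- bowl_ring: Loose low black plastic support ring standing on the scale's platform under the bowl: 22 mm high, 102 mm wide at the foot, open in the middle, with a round lip on which the bowl's outside rests. Origin at the centre of its underside, z up. A bowl seated in it has its mouth centre (origin) 72.5 mm above this point, whatever its tilt.
- portion_scale: Fixed portion scale on the table, 210 x 170 x 46 mm, its display and key towards the robot. Origin at the centre of its underside on the table; x points from the display side to the back, y to the left, z up. The steel platform, 145 x 160 mm, top 46 mm above the table, is centred 22 mm behind the origin. Nothing within 0.15 m of it stands over 0.23 m high.
- zero_key_top (a point): Centre of the top face of the scale's zero key, a small key 14 mm (along the scale's x) by 20 mm (along its y) at the right-hand end of the display as the robot sees it, about 41 mm above the table and 22 mm in front of the platform's edge. It moves with the key; z up.
- portion_scale_zero_key (a joint): Travel of the zero key: 0 released, 0.002 m fully pressed straight down. It springs back; 8 N press it fully down.
- ramekin_1: Loose ramekin, 68 mm wide, 37 mm high, on the table just behind the scale; to be left alone. Origin at the centre of its underside.
- kitchen_timer: Loose wind-up timer, 62 mm wide, 44 mm high, on the table just left of the scale; to be left alone. Origin at the centre of its underside.
- spatula_1: Loose spatula, 315 x 52 x 16 mm, lying on the table in front of the scale; to be left alone. Origin at the centre of its underside.
Things that resemble listed ones, but are neither listed nor needed, are in the scene too. There is more than one size of the whisking_bowl; the job needs the larger.

How it is judged (in metres and radians):
On the way, in this order (a step that is already met when the one before it is completed fails the run):
1. the bowl stands level in its ring, to 7 degrees, at rest and untouched (angle between whisking_bowl's own z axis and vertical below 0.122 rad and horizontal distance between whisking_bowl and bowl_ring below 0.006 m and contact force between whisking_bowl and the fingers below 0.05 N and angular speed of whisking_bowl below 0.1 rad/s), for 0.2 s.
2. the zero key is pressed at least half way, with the bowl level and untouched (value of joint portion_scale_zero_key above 0.001 m and angle between whisking_bowl's own z axis and vertical below 0.122 rad and contact force between whisking_bowl and the fingers below 0.05 N), for 0.1 s.
At the end, for the whole second after the job is handed in: The bowl stands in its ring at rest, level to within 7 degrees and centred to within 6 mm, its mouth 68 to 77 mm above the ring's foot; the ring stands flat on the platform within 15 mm of where it was; the zero key has been pressed after the bowl was levelled and has come back up (angle between whisking_bowl's own z axis and vertical below 0.122 rad and horizontal distance between whisking_bowl and bowl_ring below 0.006 m and z of whisking_bowl in the frame of bowl_ring between 0.068 and 0.077 m and distance of bowl_ring from where it was at the start of the episode below 0.015 m and angle between bowl_ring's own z axis and vertical below 0.05 rad and linear speed of whisking_bowl below 0.01 m/s and angular speed of whisking_bowl below 0.1 rad/s and value of joint portion_scale_zero_key below 0.0004 m); the robot touches nothing.
It fails at once if the bowl is pressed or gripped with more than 25 N (contact force between whisking_bowl and the fingers above 25 N).
It fails at once if the scale or its key is pressed with more than 30 N (contact force between portion_scale and the fingers above 30 N).
It fails at once if the ramekin, timer or spatula is moved by more than 30 mm (distance of any of ramekin_1, kitchen_timer, spatula_1 from where it was at the start of the episode above 0.03 m).
It also fails if it takes over 48 s, if anything falls off the work surface, if the arm or the gripper's body presses on something with over 40 N, if the wrist force passes 120 N, or if a joint passes its speed limit or range.

## Working session

There is one attempt and no reset: what is moved stays moved. The work goes in short steps, Python scripts to look and compute and a shell command to move; the robot and the scene stay as the last step left them, time stands still between calls to the robot, and variables do not carry over. Pictures are saved under pics/ and viewed, at most 10 in all, crops included, and the job is handed in when it is done.

```bash
mkdir -p pics; ls; cat > h.py <<'E'
import numpy as np, cv2
from station import arm
def pts(s):
    h,w=s["depth"].shape; f=h/2/np.tan(np.radians(s["vertical_fov"]/2))
    u,v=np.meshgrid(np.arange(w),np.arange(h)); d=s["depth"].astype(float)
    P=np.stack([(u-s["cx"])/f*d,(v-s["cy"])/f*d,d],-1)
    return (P-np.array(s["t"]))@np.array(s["R"])   # X=R^T(p-t)
E
python3 - <<'E'
from h import *
import pickle
for n in("scene","side"):
    s=arm.snapshot(n); pickle.dump(s,open(n+".pkl","wb"))
    cv2.imwrite(f"pics/{n}1.png",cv2.resize(s["color"][:,:,::-1],(800,600)))
o=arm.get_obs();print(arm.tip_reach,o["position"],o["eef_rot"],o["grip_width"],o["time"])
E
```

```text
pics
19.0 [ 161.10349386 -629.08013775  244.77301569] [-8.96536763e-04  9.92143391e-01  1.25102659e-01 -1.07869842e-04] 91.58001812186176 0.1
```

View pics/scene1.png

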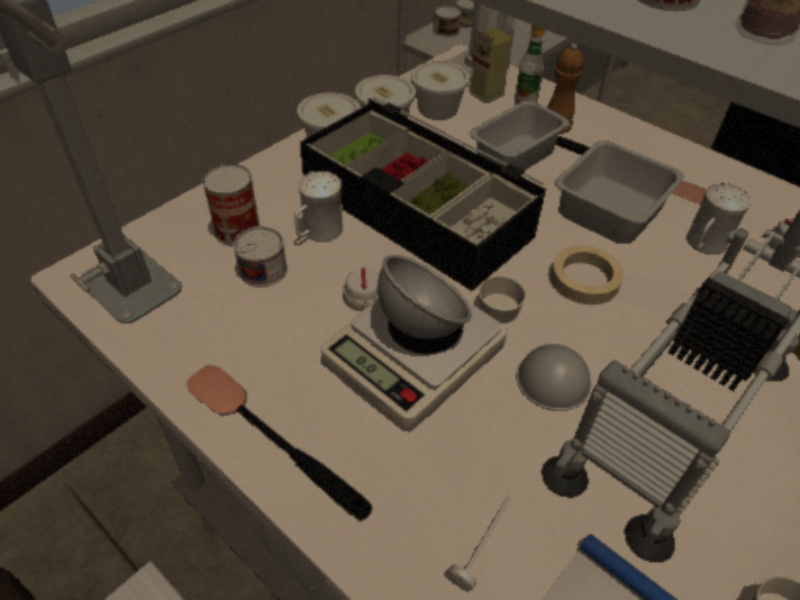

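View pics/side1.png

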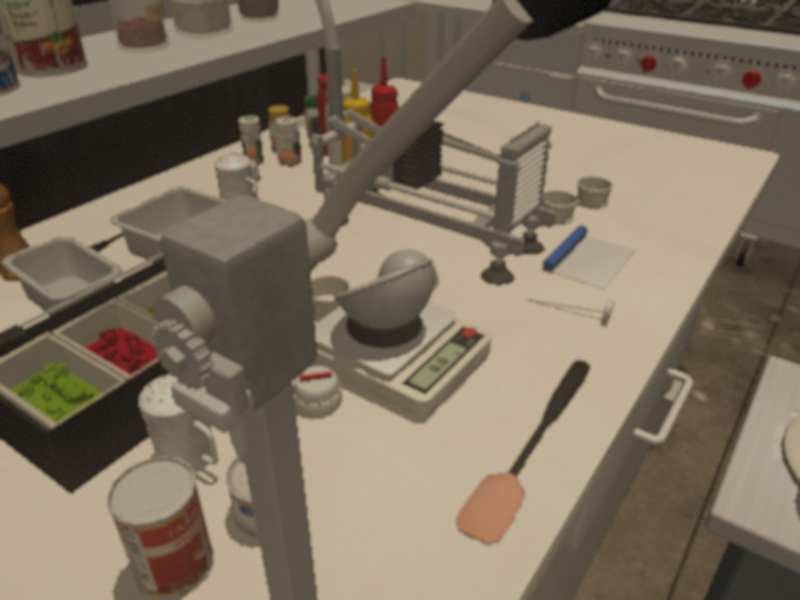

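The scene view shows the tipped bowl at about (423,300), the red zero key at (408,396), the timer at (360,288), the ramekin at (500,298) and the spatula in front. The side view shows the bowl at (390,295) with its near rim at (435,265) raised, and the key at (469,333).

```bash
python3 - <<'E'
from h import *
import pickle
from scipy.optimize import least_squares
boxes={"scene":((200,330),(150,280)),"side":((190,330),(150,270))}
allb=[]
for n in boxes:
    s=pickle.load(open(n+".pkl","rb")); P=pts(s); c=s["color"].astype(int); ok=s["depth"]>0
    (u0,u1),(v0,v1)=boxes[n]; m=np.zeros(ok.shape,bool); m[v0:v1,u0:u1]=1; m&=ok
    red=m&(c[...,0]>100)&(c[...,1]<70)&(c[...,2]<80)
    nl,lab,st,cen=cv2.connectedComponentsWithStats(red.astype(np.uint8))
    for k in range(1,nl):
        if st[k,4]>8: print(n,"red",cen[k],st[k,4],P[lab==k].mean(0).round(1),np.ptp(P[lab==k],axis=0).round(1))
    pl=m&(abs(P[...,2]-46)<3)
    nl,lab,st,cen=cv2.connectedComponentsWithStats(pl.astype(np.uint8)); k=1+st[1:,4].argmax()
    q=P[lab==k][:,:2].astype(np.float32); print(n,"plat",st[k],cv2.minAreaRect(q), P[lab==k][:,2].mean())
    print(n,"table z",np.median(P[m][P[m][:,2]<15][:,2]))
    b=m&(P[...,2]>75)
    nl,lab,st,cen=cv2.connectedComponentsWithStats(b.astype(np.uint8))
    for k in range(1,nl):
        if st[k,4]>40: print(n,"b",st[k],P[lab==k].mean(0).round(1),P[lab==k].max(0).round(1),P[lab==k].min(0).round(1))
    k=1+st[1:,4].argmax(); B=P[lab==k]; allb.append(B)
    f=least_squares(lambda p:np.linalg.norm(B-p,axis=1)-64,B.mean(0)+[0,0,20],loss="soft_l1",f_scale=2)
    print(n,"sphere",f.x.round(1),np.median(abs(f.fun)))
    t=B[B[:,2].argsort()[-8:]].mean(0); print(n,"top",t.round(1))
B=np.vstack(allb); np.save("B.npy",B)
f=least_squares(lambda p:np.linalg.norm(B-p,axis=1)-64,B.mean(0)+[0,0,20],loss="soft_l1",f_scale=2)
C=f.x;print("C",C,np.median(abs(f.fun)))
E
```

```text
scene red [232.40909091 176.86363636] 22 [599.8 263.4  44.2] [25.7 26.   4.4]
scene red [261.13333333 252.48888889] 45 [489.7  77.1  42. ] [12.7 17.3  4.6]
scene plat [ 225  192   96   55 1658] ((591.7697143554688, 135.61819458007812), (160.7178192138672, 146.34103393554688), 89.02351379394531) 46.807787651880226
scene table z 1.2258445816129144
scene b [280 150  43  16 289] [729.  166.5  86.8] [782.8 222.4  99.7] [715.7 148.2  75.3]
scene b [ 241  163   61   54 1867] [569.2 137.5 115. ] [644.7 200.7 162.6] [522.1  69.   75. ]
scene sphere [588.  135.9 120.2] 0.7515098123754598
scene top [538.6 151.3 161.6]
side red [299.69444444 212.94444444] 36 [486.7  82.4  42.8] [13.2 18.2  9.7]
side red [201.42105263 240.57894737] 38 [595.9 266.3  43.9] [22.9 24.9  7.4]
side plat [ 202  194   88   46 1015] ((590.3870849609375, 136.3545684814453), (162.51837158203125, 146.08677673339844), 89.3235092163086) 48.0225120838978
side table z 3.07108675405156
side b [ 190  150   26   91 1179] [349.8 518.6 395.8] [364.5 537.3 433.7] [344.1 485.3 353.7]
side b [311 150  19   6  56] [ 540.9 -119.5   79.7] [ 571.  -115.5   85.5] [ 524.  -125.8   75.2]
side b [ 213  165   65   45 1778] [551.5 170.3 125. ] [642.3 204.  164.1] [520.9  73.4  76.4]
side sphere [586.5 137.6 122. ] 0.7157956191702546
side top [537.  153.2 163.2]
C [586.96280865 137.11883895 120.57222271] 0.9282306853608588
```

```bash
python3 - <<'E'
from h import *
import pickle
B=np.load("B.npy"); C=np.array([587.,137,120.4])
d=np.linalg.norm(B-C,axis=1); R=B[(d>65.2)&(d<71)]
n=np.linalg.svd(R-R.mean(0))[2][2]; n*=np.sign(n[2])
print(len(R),n,"tilt",np.arccos(n[2]),"raised az",np.degrees(np.arctan2(-n[1],-n[0])),"offs",(R.mean(0)-C)@n, "high az",[np.degrees(np.arctan2(*(B[B[:,2]>150].mean(0)-C)[1::-1]))])
for nm in("scene","side"):
    P=pts(pickle.load(open(nm+".pkl","rb"))).reshape(-1,3)
    for y0 in range(-600,300,100):
        Q=P[(P[:,0]>300)&(P[:,0]<760)&(P[:,1]>y0)&(P[:,1]<y0+100)&(P[:,2]<400)]
        if len(Q)>50: i=np.argsort(Q[:,2])[-10]; print(nm,y0,Q[i].round())
E
```

```text
897 [ 0.55676972 -0.12566938  0.82110577] tilt 0.6074506875929441 raised az 167.28081595848803 offs -8.286497839630776 high az [np.float64(161.6825083645766)]
scene -400 [ 586. -361.   39.]
scene -300 [ 557. -213.  229.]
scene -200 [ 554. -193.  229.]
scene -100 [662. -36.  52.]
scene 0 [545.  94. 145.]
scene 100 [539. 155. 161.]
scene 200 [718. 299.  98.]
side -600 [ 550. -505.   38.]
side -500 [ 538. -443.   41.]
side -400 [ 548. -349.   40.]
side -300 [ 553. -213.  228.]
side -200 [ 552. -133.  230.]
side -100 [664. -39.  54.]
side 0 [588.  73. 110.]
side 100 [535. 138. 162.]
side 200 [574. 200. 138.]
```

```bash
python3 -m jog '[[[0.48,0.86,0.24],0],[[0.48,0.86,0.24],0],[[0.48,0.86,0.24],0],[[0.48,0.86,0.24],0],[[0.48,0.86,0.24],0],[[0.48,0.86,0],0],[[0.48,0.86,0],0],[[0.48,0.86,0],0],[[0.48,0.86,0],0],[[0.48,0.86,0],0],[[0.32,0.88,0],0],[[0.32,0.88,0],0],[[0.32,0.88,0],0],[[0.32,0.88,0],0],[[0.32,0.88,0],0],[[0.32,0.88,0],0],[[0.32,0.88,0],0],[[0.32,0.88,0],0],[[0,0,0],0],[[0,0,0],0]]' 0
```

```text
time: 2.6
position: [528.9, 151.8, 305.1]
eef_rot: [0.0, 0.992, 0.125, -0.001]
ft_force: [-0.3, -0.8, -0.1]
grip_width: 0.4
grip_force: 0.0
```

```bash
python3 -m jog '[[[0,0,-0.5],0],[[0,0,-0.5],0],[[0,0,-0.5],0],[[0,0,-0.5],0],[[0,0,-0.3],0],[[0,0,-0.1],0],[[0,0,-0.06],0],[[0,0,-0.06],0],[[0,0,-0.06],0],[[0,0,-0.06],0]]'
```

```text
time: 3.85
position: [528.0, 154.1, 174.8]
eef_rot: [-0.0, 0.992, 0.126, -0.001]
ft_force: [-10.0, 2.4, 16.2]
grip_width: 0.2
grip_force: 7.6
```

```bash
python3 - <<'E'
from h import *
s=arm.snapshot("wrist"); cv2.imwrite("pics/w1.png",s["color"][:,:,::-1])
a=arm.snapshot("side"); b=arm.snapshot("scene"); print(arm.get_obs()["position"])
cv2.imwrite("pics/ab1.png",cv2.resize(np.hstack([a["color"][100:300,170:370],b["color"][100:300,170:370]])[:,:,::-1],(800,400)))
E
```

```text
[527.71522312 154.28719125 174.58105347]
```

View pics/ab1.png

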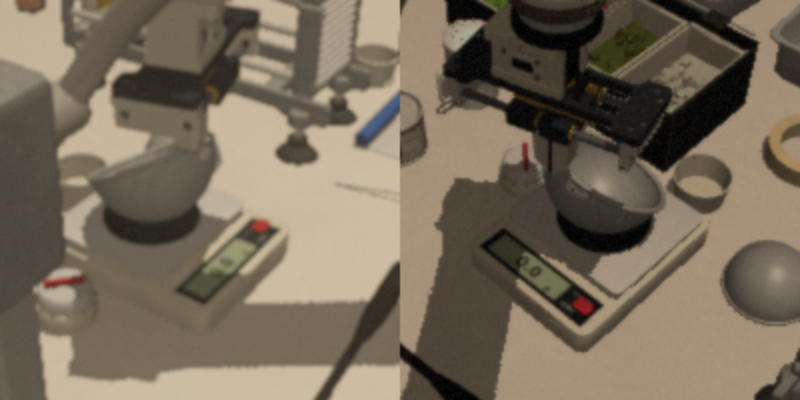

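The side crop (left) shows the closed fingertips on the raised rim at about (195,145). The scene crop shows the key at (582,305) clear of the hand. The side force says the rim drags outward as it drops, so I'll follow its arc slowly.

```bash
python3 -m jog '[[[-0.04,0.01,0],0],[[-0.02,0.01,-0.02],0]]'
```

```text
time: 4.25
position: [526.2, 154.1, 173.3]
eef_rot: [-0.0, 0.992, 0.125, 0.0]
ft_force: [-2.2, 2.4, 4.6]
grip_width: 0.4
grip_force: 1.9
```

```bash
python3 -m jog '[[[-0.02,0.005,-0.03],0],[[-0.02,0.005,-0.03],0],[[-0.02,0.005,-0.03],0],[[-0.02,0.005,-0.03],0],[[-0.015,0.005,-0.03],0],[[-0.015,0.005,-0.03],0]]'
```

```text
time: 5.0
position: [520.9, 154.5, 163.5]
eef_rot: [0.0, 0.992, 0.125, -0.0]
ft_force: [-1.5, 0.3, 1.3]
grip_width: 0.6
grip_force: 1.2
```

```bash
python3 -m jog '[[[-0.01,0.002,-0.04],0],[[-0.01,0.002,-0.04],0],[[-0.01,0.002,-0.04],0],[[-0.01,0.002,-0.04],0],[[0,0,-0.04],0],[[0,0,-0.04],0],[[0,0,-0.04],0],[[0,0,-0.04],0]]'
```

```text
time: 6.0
position: [518.9, 155.2, 147.6]
eef_rot: [0.0, 0.992, 0.125, 0.0]
ft_force: [-1.1, 1.8, 2.3]
grip_width: 0.5
grip_force: 0.9
```

```bash
python3 -m jog '[[[0,0,-0.04],0],[[0,0,-0.04],0],[[0,0,-0.04],0],[[0,0,0],0]]'; python3 -m jog '[[[0,0,0.05],0],[[0,0,0.3],0],[[0,0,0.8],0],[[0,0,0.8],0],[[-0.6,-0.6,0.4],0],[[-0.6,-0.8,0],0],[[0,0,0],0]]'
python3 - <<'E'
from h import *
from scipy.optimize import least_squares
Bs=[]
for n in("scene","side"):
    s=arm.snapshot(n);P=pts(s);cv2.imwrite(f"pics/{n}2.png",s["color"][:,:,::-1])
    q=P[(s["depth"]>0)&(np.linalg.norm(P-[587,137,119.5],axis=2)<75)&(P[...,2]>80)]
    t=q[q[:,2]>118]; Bs.append(q); print(n,len(q),q.min(0).round(1),q.max(0).round(1))
    C=np.array([587,137,120.]); r=np.hypot(*(t-C)[:,:2].T); R=t[(r>61)&(r<70)]
    a=np.degrees(np.arctan2(*(R-C)[:,1::-1].T))%360
    print([(k,int(((a>=k)&(a<k+45)).sum()),np.percentile(R[(a>=k)&(a<k+45)][:,2],90).round(1)) for k in range(0,360,45) if ((a>=k)&(a<k+45)).sum()>3])
    A=np.c_[R[:,:2]-C[:2],np.ones(len(R))]; print("plane",np.linalg.lstsq(A,R[:,2],rcond=None)[0].round(3))
print(arm.get_obs()["ft_force"])
E
```

```text
time: 6.5
position: [519.0, 155.1, 141.5]
eef_rot: [0.0, 0.992, 0.125, 0.0]
ft_force: [0.1, -0.3, 1.0]
grip_width: 0.4
grip_force: 0.0
time: 7.38
position: [457.5, 81.2, 259.8]
eef_rot: [0.002, 0.992, 0.122, -0.0]
ft_force: [0.6, -0.3, -0.4]
grip_width: 0.4
grip_force: 0.0
scene 740 [520.4  68.4  80. ] [649.8 182.1 125.6]
[(135, 37, np.float64(123.5)), (180, 69, np.float64(123.6)), (225, 77, np.float64(123.1)), (270, 56, np.float64(122.9)), (315, 6, np.float64(121.6))]
plane [-6.0000e-03  6.0000e-03  1.2159e+02]
side 2191 [519.3  69.3  80. ] [654.2 206.7 126.5]
[(0, 42, np.float64(123.7)), (45, 56, np.float64(124.4)), (90, 83, np.float64(124.7)), (135, 74, np.float64(124.7)), (180, 45, np.float64(125.0)), (225, 51, np.float64(124.4)), (270, 64, np.float64(123.7)), (315, 59, np.float64(123.6))]
plane [-1.00000e-02  4.00000e-03  1.22483e+02]
[ 0.39054556  0.10286523 -0.07814536]
```

View pics/side2.png

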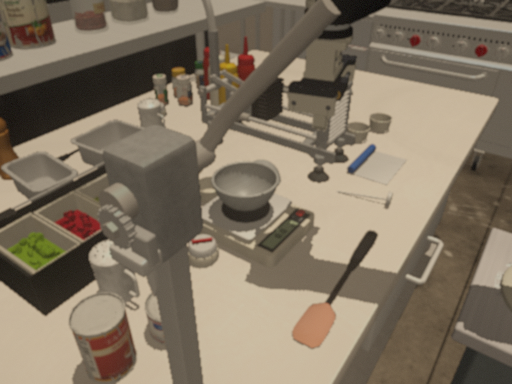

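The side view shows the bowl level in its ring at (246,185). The rim plane slopes by only about 0.01 rad and the hand is off it. For the key I'll turn the narrow side of the hand towards the bowl, so the gripper body clears the rim.

```bash
python3 -m jog '[[[0.25,-0.04,0],0.8],[[0.25,-0.04,0],0.8],[[0,0,-0.5],0],[[0,0,-0.5],0],[[0,0,-0.5],0],[[0,0,-0.5],0],[[0,0,-0.5],0],[[0,0,0],0],[[0,0,0],0]]' 0
python3 - <<'E'
from h import *
a=arm.snapshot("side"); b=arm.snapshot("scene"); o=arm.get_obs();print(o["position"],o["ft_force"])
cv2.imwrite("pics/ab3.png",cv2.resize(np.hstack([a["color"][100:300,170:370],b["color"][100:300,170:370]])[:,:,::-1],(800,400)))
E
```

```text
time: 8.6
position: [484.7, 82.7, 135.1]
eef_rot: [-0.0, 0.965, 0.263, 0.001]
ft_force: [0.5, -0.4, -0.0]
grip_width: 0.3
grip_force: 0.0
[484.89513693  82.016078   135.36719904] [ 0.76159621 -0.63104213  0.30546325]
```

View pics/ab3.png

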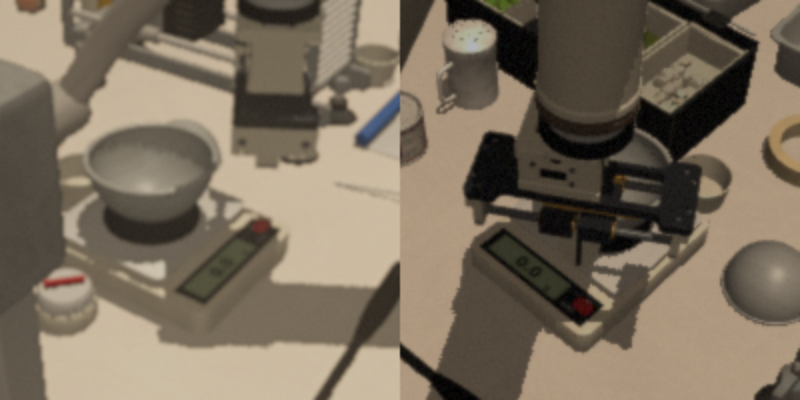

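In both crops the hand hovers above the key, with its narrow side towards the level bowl and nothing touching.

```bash
python3 -m jog '[[[-0.04,-0.07,-0.2],0],[[0,0,-0.3],0],[[0,0,-0.3],0],[[0,0,-0.3],0],[[0,0,-0.2],0],[[0,0,-0.06],0],[[0,0,0],0]]'
```

```text
time: 9.57
position: [481.9, 78.0, 66.2]
eef_rot: [-0.0, 0.965, 0.262, -0.0]
ft_force: [0.5, -0.4, -0.1]
grip_width: 0.7
grip_force: 0.0
```

```bash
python3 -m jog '[[[0,0,-0.03],0],[[0,0,-0.03],0],[[0,0,-0.03],0],[[0,0,-0.02],0],[[0,0,0],0]]'
```

```text
time: 10.2
position: [481.8, 77.7, 60.7]
eef_rot: [-0.0, 0.965, 0.262, -0.0]
ft_force: [0.5, -0.2, -0.2]
grip_width: 0.2
grip_force: 0.0
```

```bash
python3 -m jog '[[[0,0,-0.02],0],[[0,0,0],0]]'; python3 -m jog '[[[0,0,-0.02],0],[[0,0,0],0]]'
```

```text
time: 10.45
position: [481.9, 77.8, 59.8]
eef_rot: [0.0, 0.965, 0.262, 0.0]
ft_force: [-0.5, -0.5, 2.2]
grip_width: 0.6
grip_force: 0.7
time: 10.7
position: [482.0, 77.8, 58.9]
eef_rot: [0.0, 0.965, 0.262, 0.0]
ft_force: [-1.6, -0.4, 4.4]
grip_width: 0.4
grip_force: 2.4
```

```bash
python3 -m jog '[[[0,0,-0.02],0],[[0,0,0],0],[[0,0,0],0]]'
```

```text
time: 11.08
position: [482.0, 77.8, 58.1]
eef_rot: [0.0, 0.965, 0.262, 0.0]
ft_force: [-2.4, -1.9, 7.2]
grip_width: 0.5
grip_force: 3.8
```

```bash
python3 -m jog '[[[0,0,0.05],0],[[0,0,0.1],0],[[0,0,0.5],0],[[0,0,0.8],0],[[0,0,0.8],0],[[-0.4,-0.5,0.6],0],[[-0.4,-0.5,0.6],0],[[0,-0.8,0],0],[[0,-0.8,0],0],[[0,0,0],0],[[0,0,0],0]]'
python3 - <<'E'
from h import *
a=arm.snapshot("side"); b=arm.snapshot("scene"); o=arm.get_obs();print(o["position"],o["ft_force"])
C=np.array([587,137,120.])
for s in(a,b):
    P=pts(s);t=P[(s["depth"]>0)&(P[...,2]>118)&(P[...,2]<132)]; r=np.hypot(*(t-C)[:,:2].T); R=t[(r>61)&(r<70)]
    print(len(R),np.linalg.lstsq(np.c_[R[:,:2]-C[:2],np.ones(len(R))],R[:,2],rcond=None)[0].round(3))
cv2.imwrite("pics/ab4.png",cv2.resize(np.hstack([a["color"][100:300,170:370],b["color"][100:300,170:370]])[:,:,::-1],(800,400)))
E
```

```text
time: 12.45
position: [441.7, -51.8, 230.2]
eef_rot: [-0.0, 0.965, 0.262, 0.0]
ft_force: [0.6, -0.2, -1.4]
grip_width: 0.0
grip_force: 0.0
[441.82888029 -50.96557191 230.25876066] [ 0.26947672 -0.32949604 -0.58032528]
471 [-1.20000e-02  4.00000e-03  1.22437e+02]
186 [-1.70000e-02  4.00000e-03  1.21424e+02]
```

View pics/ab4.png

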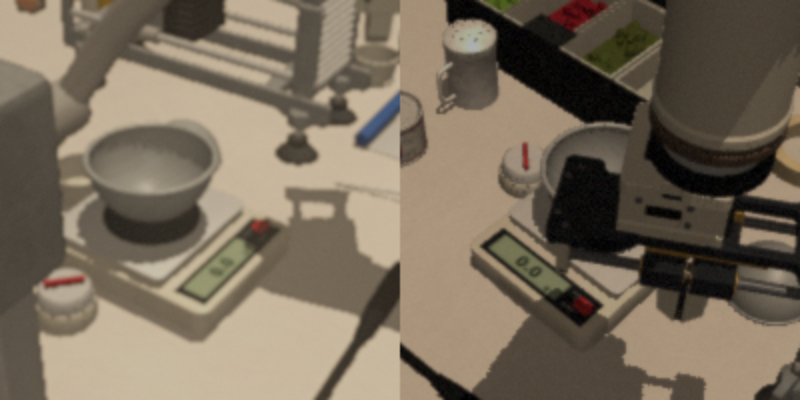

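The bowl is level, at about (150,170) in the side crop. The key at (262,228) is free, and the hand is well clear of everything.

```bash
python3 -c "from station import arm; print(arm.hand_in())"
```

```text
the job is handed in; nothing more can be done
None
```

I levelled the bowl in its ring (about 0.02 rad off level by the cameras), pressed the zero key down with about 7 N and released it, then handed the job in at about 12.5 s; no verdict was shown.

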